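Fit the burr into the coffee mill and keep it pressed home

ROBOT

A 6-joint arm with a two-finger parallel gripper is mounted at the origin on the work surface. World frame = base frame: x ahead of the robot, y to its left, z up, the work surface at z = 0. Lengths are in m, angles in rad, forces in N, time in s.
With the tool pointing down it reaches from about 0.425 to 0.95 m from the base axis. Payload 3.5 kg.
Tool frame: the origin (TCP) lies at the very end of the fingers, on their centre line; the grasp point (between the pads) lies 19 mm behind it; z points along the fingers, y is the line along which they close (so a half turn about z gives the same grasp; the last joint's range is limited). The gripper opens to 85 mm and grips with 20 to 120 N. Pads are 22 mm wide; open, the fingers measure 114 mm over their backs; the gripper's body (76 mm by 85 mm) begins 54 mm behind the grasp point. The pads swing forward as they close: fully open they stand 13 mm farther back than shut.
Start: joints at [-1.259, 0.286, 1.577, -0, 1.279, -0.15], TCP at [0.301, -0.604, 0.21] pointing down, gripper open.
Joint ranges: [-2.77, 2.77], [-0.9, 2.22], [0.21, 2.48], [-1.53, 4.67], [0.24, 2.81], [-2.84, 2.84]. Speed limits (rad/s): [2.79, 2.79, 3.14, 3.14, 3.14, 3.14].

INTERFACE

Orientations are given as [roll, pitch, yaw] about the fixed x, y, z axes, in that order (R = Rz(yaw) Ry(pitch) Rx(roll)).
In Python, from bench import sense, snapshot, calibration, hand_in, search_frame, pinpoint gives the robot as it stands.
- The arm moves only by the tool jog_arm, never from a script. Its argument "plan" is text: rows parted by semicolons, each of 6 numbers parted by spaces: the shift along the tool's x, y, z in m, then the turn, a rotation vector about the tool's x, y, z in rad. In form: tx ty tz wx wy wz; .... A call has 1 to 10 rows; each row shifts and turns the commanded pose from where the row before left it, along the tool's axes as they then stand; what a row does not reach is not made up. A row lasts 1/10 s, in which the tool goes at most 50 mm and 8.59 degrees, less where a joint would pass 70% of its speed; a pose out of reach is approached as far as the arm can. A call with a gripper value outside its range is refused whole. "gripper" is the gripper command: -1 is fully open, 1 is shut, values between are in proportion, set as the call begins (left out, the last holds). The fingers move at their own pace and stop on an object; "grip_force" is the grip in N (left out, the last holds). Time passes only in rows, so rows that do not move let the fingers close. It gives the time, the measured TCP pose, the force, the opening and the grip force at its end, in the units of the state.
- sense(): the state, without advancing time (a new reading comes with each control period).
- snapshot(name): name is "scene" or "side" or "wrist"; returns the picture (384x512x3 uint8, red, green, blue); there is no depth.
- calibration(name): a dict with "fx", "fy", "cx", "cy" (pixels), "R" (3x3) and "t" (3): a world point X has camera coordinates R X + t. Camera axes: x right, y down, z forward; pixel columns grow to the right and rows downward; lengths in m; the calibration is good to about 2 mm. A picture is of the moment at which its call begins: read the wrist's pose just before it. calibration takes no time and is no camera call; for the wrist camera it gives the pose at the moment of the call.
- hand_in(): hands the job in; it is judged then, once.
Trained networks look in the newest picture that a camera, given by its name, has taken for a name from the list of things; names that differ only in an ending like _2 or _b are one class to them, and where a whole thing is asked for, a point or a joint stands for the part that bears it (a point fixed in the world has none). Each returns a list of dicts, best first, with "confidence" (0 to 1); they miss things now and then, are a little off and sometimes report something else, mostly with a low value. They report only what shows in the picture. A call takes as long as a camera call.
- search_frame(camera, target): "point" ([row, column] in pixels, amid what is visible of it).
- pinpoint(camera, target): "point" ([row, column] in pixels: a listed point, or the origin of a listed thing).
The state is a dict: "time_s": time; "joints": joint angles; "dq": joint speeds; "tau": joint torques, N m; "eef_pos": TCP position; "orientation": TCP orientation; "contact_force": force on the tool from outside, world axes, zero at the start; "ft_torque": the same for the moment, N m; "opening": finger opening in m; "finger_force": force on a finger pad.
Only numpy, scipy, OpenCV 4.12 (cv2) and the standard library are available. Lean on these libraries where they do the work, as an engineer would, in place of code of your own. Each camera call takes 0.05 s, during which the arm holds its last target. There are 200 camera calls.

TASK

Get the coffee mill ready: first, with the burr still on its wooden rest, press the mill's raised grey collar (the ring with the two green pads) down until it is fully seated. Then pick up the burr, which has an orange grip bar, turn it until the four splines of its stem line up with the cross-shaped socket in the middle of the mill, and slide it fully home against the ejector spring. Finish while still holding the burr pressed fully home, because the spring lifts it again if it is let go, and leave the cezve, cups, sugar jar, spoon and clear hopper where they stand.

Things in the scene. Friction and masses are not known exactly. Their poses are not given: they have to be found in the camera images.
- mill: Electric coffee mill, fixed to the counter, black round body 116 mm in diameter (132 mm at the foot) with a steel rim whose top is 118 mm above the counter; its bean hopper is off. Origin: centre of the underside, z up, dial on the -x side. It stands on the left or on the right, turned anyhow within about 45 degrees.
- pad_a (a point): Centre of the top face of one of two green pads (16 mm radially x 28 mm) on the grey ring-shaped collar, 43 mm from the mill's axis on its -x side. Pad top is 130 mm above the counter with the collar fully raised, 122 mm when fully seated.
- pad_b (a point): The same on the mill's +x side; either pad may be pressed, the collar stays level.
- collar (a joint): How far the grey collar (104 mm outside, 68 mm inside diameter) is pressed down: 0 fully raised, 0.008 m fully seated on a hard stop, its grey top then flush with the steel rim. Starts at 0 to 0.002. It slides stiffly, needs about 7 N, and stays where it is left.
- drive: Square aluminium socket (40 x 40 mm) amid the collar. Origin: centre of its mouth, in its top face, 116 mm above the counter; z up; x and y run along the two slots of the cross. Each slot is 10 mm wide, 27 mm long, 26 mm deep (the cross repeats every 90 degrees). It can turn about z but stiffly (0.2 N m) and stays where it is; its start angle is random.
- ejector (a joint): Red spring pin in the centre of the socket, top 14 mm below the mouth at 0; value is how far it is pressed down in m: 0.006 when the burr is home. Its spring pushes up with 4 N at 0 and 7 N at 0.006, more than the burr's weight.
- burr: Loose burr, 0.11 to 0.23 kg, upright, z up. Origin: centre of the foot of its stem. Stem: steel cross of four splines along x and y, 24 mm across, each 7 mm thick, foot edges rounded, 20 mm long. Above it a dark disc 54 mm wide, 20 to 30 mm above the origin; home = its underside on the socket's top face (origin 20 mm below the mouth). Orange grip bar on top: see burr_grip.
- burr_grip (a point): Centre of the orange grip bar, on the burr's axis, 55 mm above its origin. The bar is 46 mm long (along the burr's x), 12 mm thick (along y) and 34 mm high (38 to 72 mm above the origin).
- rest: Wooden ring on the counter, fixed, 84 mm outside and 40 mm inside diameter, 26 mm high, on which the burr's disc rests at the start (burr origin 6 mm above the counter). Origin: centre of the underside. It stands on the other side from the mill.
- cezve: Bystander: steel cezve 84 mm wide, 78 mm high, wooden handle to its +y side 150 mm from its axis. Origin under its centre.
- cup_a: Bystander: small white cup, 62 mm wide, 52 mm high, on a saucer. Origin under its centre.
- cup_b: Bystander: the second such cup on its saucer.
- sugar_jar: Bystander: glass sugar jar with closed steel lid, 84 mm wide, 113 mm high. Origin under its centre.
- spoon: Bystander: wooden spoon lying flat along its x.
- hopper: Bystander: clear bean hopper taken off the mill, 120 mm wide at the top, 90 mm high, open above. Origin under its centre.

How it is judged:
By the outcome, as a careful person would: the job done as asked, in the order asked, and still so for the second after the job is handed in, while the arm keeps its last pose, push and grip.
It also fails if it takes over 54 s, if anything falls off the work surface, if the arm or the gripper's body presses on something with over 40 N, if the wrist force passes 120 N, or if a joint passes its speed limit or range.

## Working session

There is one attempt and no reset: what is moved stays moved. The work goes in short steps, Python scripts to look and compute and a tool call to move; the robot and the scene stay as the last step left them, time stands still between calls to the robot, and variables do not carry over. Pictures are saved under pics/ and viewed, at most 14 in all, crops included, and the job is handed in when it is done.

Besides the shell and the picture viewer there is one more tool, called as name(argument=value, ...) on one line, values as JSON. jog_arm: Moves the arm, as the interface text tells. Its arguments: {"type":"object","properties":{"plan":{"type":"string"},"gripper":{"type":"number"},"grip_force":{"type":"number"}},"required":["plan"]}

```bash
mkdir -p pics; ls; cat > h.py <<'E'
import numpy as np, cv2
from bench import *
from scipy.spatial.transform import Rotation as Ro
def ray(cal,p):
    d=np.array([(p[1]-cal['cx'])/cal['fx'],(p[0]-cal['cy'])/cal['fy'],1.])
    R=np.array(cal['R']);t=np.array(cal['t']);return -R.T@t,R.T@d
def atz(cal,p,z):
    c,d=ray(cal,p);return c+d*(z-c[2])/d[2]
def tri(rs):
    A=0;b=0
    for c,d in rs:
        d=d/np.linalg.norm(d);P=np.eye(3)-np.outer(d,d);A=A+P;b=b+P@c
    return np.linalg.solve(A,b)
def snap(cam,fn=None):
    cal=calibration(cam);im=snapshot(cam)
    if fn: cv2.imwrite('pics/'+fn,im[:,:,::-1])
    return cal,im
E
python3 - <<'E'
from h import *
s=sense();print(s)
Z={'drive':.116,'pad_a':.13,'burr_grip':.061,'mill':0,'rest':0,'cezve':0,'cup_a':0,'sugar_jar':0,'hopper':0}
ims=[];
for cam in ['scene','side']:
    cal,im=snap(cam);ims.append(im)
    for n,z in Z.items():
        for r in pinpoint(cam,n)[:2]: print(cam,n,np.round(r['point']),round(r['confidence'],2),np.round(atz(cal,r['point'],z),3))
cv2.imwrite('pics/a.png',cv2.resize(np.vstack(ims),(512,768))[:,:,::-1][:600] if 0 else cv2.resize(np.hstack(ims),(800,300))[:,:,::-1])
E
```

```text
pics
{'time_s': 0.0, 'joints': array([-1.25898462e+00,  2.87188549e-01,  1.57819068e+00, -2.51738360e-05,
        1.27858982e+00, -1.49981177e-01]), 'dq': array([-7.78015106e-05, -2.76847957e-04, -1.86674401e-03, -2.45068512e-03,
        6.23978026e-04,  4.18051037e-04]), 'tau': array([-6.30651939e-04, -4.05986059e+01, -2.92624587e+01, -1.20148347e-04,
        5.93804187e-03, -5.16480554e-06]), 'eef_pos': array([ 0.30055971, -0.60359523,  0.20812457]), 'orientation': array([-3.13923934e+00, -3.31259587e-04,  4.61799779e-01]), 'contact_force': array([ 0.47288666, -0.1325646 , -0.80117691]), 'ft_torque': array([-0.02085919,  0.02175337,  0.00512247]), 'finger_force': 0.0, 'opening': 0.0854051802280166}
scene drive [190. 260.] 0.64 [0.64  0.105 0.116]
scene drive [207. 151.] 0.53 [ 0.462 -0.191  0.116]
scene pad_a [201. 134.] 0.77 [ 0.421 -0.219  0.13 ]
scene pad_a [209. 159.] 0.67 [ 0.504 -0.192  0.13 ]
scene burr_grip [177. 258.] 0.73 [0.532 0.216 0.061]
scene mill [240. 151.] 0.85 [ 0.471 -0.211  0.   ]
scene rest [189. 264.] 0.71 [0.538 0.24  0.   ]
scene cezve [264. 260.] 0.92 [ 0.
[... 273 characters left out ...]

scene hopper [209. 146.] 0.25 [ 0.335 -0.13   0.   ]
side drive [148. 313.] 0.57 [ 0.457 -0.185  0.116]
side pad_a [134. 327.] 0.56 [ 0.423 -0.267  0.13 ]
side pad_a [144. 299.] 0.56 [ 0.5  -0.17  0.13]
side burr_grip [234. 259.] 0.71 [0.534 0.216 0.061]
side burr_grip [253. 260.] 0.16 [0.514 0.285 0.061]
side mill [180. 311.] 0.59 [ 0.456 -0.189  0.   ]
side mill [240. 184.] 0.42 [0.738 0.206 0.   ]
side rest [259. 259.] 0.7 [0.53  0.234 0.   ]
side cezve [188. 201.] 0.77 [ 0.787 -0.061  0.   ]
side cup_a [237. 181.] 0.98 [0.751 0.196 0.   ]
side cup_a [291. 179.] 0.56 [0.68  0.388 0.   ]
side sugar_jar [168. 218.] 0.66 [ 0.773 -0.197  0.   ]
side hopper [357. 253.] 0.7 [0.474 0.524 0.   ]
```

View pics/a.png

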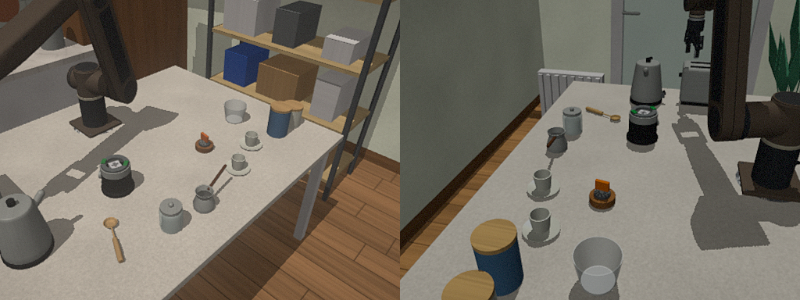

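```bash
cat >> h.py <<'E'
def togo(p,yaw=None):
    s=sense();R=Ro.from_euler('xyz',s['orientation'])
    print('pos',np.round(s['eef_pos'],4),'ori',np.round(s['orientation'],4),'q',np.round(s['joints'],2),'t',round(s['time_s'],2),'F',np.round(s['contact_force'],1),'op',round(s['opening'],4))
    d=R.inv().apply(np.array(p)-s['eef_pos']);
    w=None
    if yaw is not None: w=(R.inv()*Ro.from_euler('xyz',[np.pi,0,yaw])).as_rotvec()
    print('tool shift',np.round(d,4),'rot',w if w is None else np.round(w,4))
E
python3 - <<'E'
from h import *
c=calibration('scene')
for p in [(335,35),(325,10),(325,62)]: print(atz(c,p,0))
cw=calibration('wrist');print(-cw['R'].T@cw['t'],cw['R'],cw['fx'])
togo((.40,-.19,.30),0.46)
E
```

```text
[ 5.47816385e-01 -6.26261564e-01  1.11022302e-16]
[ 0.47390544 -0.65597023  0.        ]
[ 0.56797868 -0.56462987  0.        ]
[ 0.37607355 -0.56825166  0.37414547] [[ 4.44532060e-01 -8.95762933e-01 -1.27335952e-04]
 [-8.47677358e-01 -4.20715013e-01  3.23174835e-01]
 [-2.89541610e-01 -1.43553635e-01 -9.46339268e-01]] 296.20473835197976
pos [ 0.3008 -0.6043  0.2096] ori [3.1415 0.     0.4618] q [-1.26  0.29  1.58 -0.    1.28 -0.15] t 1.0 F [ 1.  -0.4 -0.5] op 0.0854
tool shift [ 0.2734 -0.3267 -0.0905] rot [0.0001 0.     0.0018]
```

jog_arm(plan="0.032 -0.028 -0.02 0 0 0;0.032 -0.028 -0.02 0 0 0;0.032 -0.028 -0.02 0 0 0;0.032 -0.028 -0.02 0 0 0;0.034 -0.03 -0.01 0 0 0;0.034 -0.03 0 0 0 0;0.034 -0.03 0 0 0 0;0.034 -0.03 0 0 0 0;0.034 -0.03 0 0 0 0;0.03 -0.037 0 0 0 0", gripper=1)

```text
time_s: 2.0
eef_pos: [0.4618, -0.1889, 0.2998]
orientation: [3.141, -0.001, 0.461]
contact_force: [0.5, -0.4, -0.3]
opening: -0.0
finger_force: 0.0
```

jog_arm(plan="0 0 0 0 0 0;0 0 0 0 0 0")

```text
time_s: 2.2
eef_pos: [0.4614, -0.1896, 0.2999]
orientation: [3.141, -0.0, 0.464]
contact_force: [-0.0, -0.7, 0.5]
opening: 0.0
finger_force: 0.0
```

```bash
python3 - <<'E'
from h import *
togo((.46,-.19,.30),0.46)
cal,im=snap('wrist','w1.png')
for n,z in {'drive':.116,'pad_a':.13,'mill':0}.items():
    for r in pinpoint('wrist',n)[:2]: print(n,np.round(r['point']),round(r['confidence'],2),np.round(atz(cal,r['point'],z),4))
E
```

```text
pos [ 0.4614 -0.1896  0.2999] ori [ 3.1405 -0.      0.4644] q [-0.59 -0.17  1.89 -0.    1.42  0.51] t 2.2 F [-0.  -0.7  0.5] op 0.0
tool shift [-0.0014 -0.0003 -0.0001] rot [ 0.0011 -0.      0.0044]
drive [164. 268.] 0.76 [ 0.4666 -0.2121  0.116 ]
pad_a [130. 263.] 0.62 [ 0.5017 -0.1858  0.13  ]
pad_a [ 71. 432.] 0.62 [ 0.6357 -0.317   0.13  ]
mill [143. 266.] 0.64 [ 0.4723 -0.2131  0.    ]
mill [ 72. 433.] 0.48 [ 0.6743 -0.3828  0.    ]
```

View pics/w1.png

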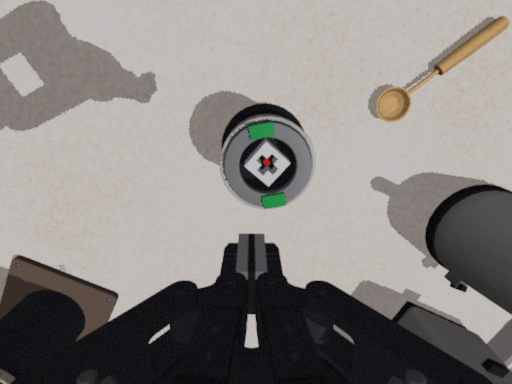

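```bash
cat >> h.py <<'E'
def look(cal,im,bar=False):
    hsv=cv2.cvtColor(im,cv2.COLOR_RGB2HSV)
    m=cv2.inRange(hsv,(45,120,50),(80,255,255))
    n,l,st,ce=cv2.connectedComponentsWithStats(m)
    P=[]
    for i in range(1,n):
        if st[i,4]>60:
            p=atz(cal,ce[i][::-1],.130);P.append(p);print('pad',st[i,4],np.round(ce[i][::-1]),np.round(p,4))
    return P
def square(cal,im,c,half=45,z=.116,thr=130):
    r,q=int(c[0]),int(c[1]);sub=im[r-half:r+half,q-half:q+half]
    m=((sub.min(2)>thr)*255).astype(np.uint8)
    n,l,st,ce=cv2.connectedComponentsWithStats(m)
    i=1+np.argmin([np.hypot(*(ce[k]-half))+1e3*(st[k,4]<150) for k in range(1,n)])
    pts=np.argwhere(l==i)+[r-half,q-half]
    w=np.array([atz(cal,p,z)[:2] for p in pts]);rect=cv2.minAreaRect((w*1000).astype(np.float32))
    print('square',st[i,4],rect);return rect
E
python3 - <<'E'
from h import *
cal=calibration('wrist');im=cv2.imread('pics/w1.png')[:,:,::-1].copy()
P=look(cal,im);
if len(P)==2: print((P[0]+P[1])/2,np.linalg.norm(P[0]-P[1]),np.arctan2(*(P[1]-P[0])[1::-1]))
for t in(110,130,150): square(cal,im,(164,267),28,thr=t)
cv2.imwrite('pics/w1c.png',cv2.resize(im[110:220,210:330,::-1],None,fx=5,fy=5,interpolation=cv2.INTER_CUBIC))
E
```

```text
pad 362 [130. 261.] [ 0.5    -0.1861  0.13  ]
pad 272 [200. 273.] [ 0.4319 -0.2373  0.13  ]
[ 0.46592202 -0.21170621  0.13      ] 0.08518531253340261 -2.4972778310628225
square 889 ((465.49993896484375, -212.22482299804688), (41.069759368896484, 41.34674835205078), 75.27291870117188)
square 817 ((465.36370849609375, -212.27317810058594), (40.4437141418457, 40.51612091064453), 75.22496795654297)
square 763 ((465.50653076171875, -212.20755004882812), (39.84379196166992, 39.770286560058594), 75.23294067382812)
```

jog_arm(plan="0.0359 0.0142 0.02 0 0 0;0 0 0.04 0 0 -0.09;0 0 0.04 0 0 -0.09;0 0 0.03 0 0 0;0 0 0.02 0 0 0;0 0 0.01 0 0 0;0 0 0 0 0 0;0 0 0 0 0 0")

```text
time_s: 3.2
eef_pos: [0.5002, -0.1882, 0.1406]
orientation: [3.14, -0.001, 0.641]
contact_force: [0.1, -0.2, 0.5]
opening: -0.0
finger_force: 0.0
```

```bash
python3 - <<'E'
from h import *
togo((.4999,-.1862,.122),0.644)
E
```

```text
pos [ 0.5002 -0.1882  0.1406] ori [ 3.140e+00 -7.000e-04  6.407e-01] q [-0.55  0.04  1.98  0.    1.11  0.38] t 3.2 F [ 0.1 -0.2  0.5] op -0.0
tool shift [ 0.0009 -0.0018  0.0186] rot [ 0.0016 -0.0007 -0.0033]
```

jog_arm(plan="0.001 -0.002 0.006 0 0 0;0 0 0.004 0 0 0;0 0 0.003 0 0 0;0 0 0.002 0 0 0;0 0 0.002 0 0 0;0 0 0.001 0 0 0;0 0 0.001 0 0 0;0 0 0.001 0 0 0;0 0 0 0 0 0")

```text
time_s: 4.1
eef_pos: [0.4992, -0.1849, 0.1194]
orientation: [-3.141, 0.0, 0.642]
contact_force: [0.2, -1.0, -0.5]
opening: -0.0002
finger_force: 0.0
```

jog_arm(plan="0 0 0.001 0 0 0;0 0 0.001 0 0 0;0 0 0.001 0 0 0;0 0 0 0 0 0")

```text
time_s: 4.5
eef_pos: [0.4991, -0.1849, 0.1163]
orientation: [-3.141, 0.0, 0.642]
contact_force: [0.4, -0.8, 0.3]
opening: -0.0001
finger_force: 0.0
```

```bash
python3 - <<'E'
from h import *
for i in range(3):
    cal,im=snap('wrist','w2.png'); togo((.4999,-.1862,.122),0.644)
c2,i2=snap('side'); 
c3,i3=snap('scene')
f=lambda im,r,c,s:cv2.resize(im[r-s:r+s,c-s:c+s],(390,390),interpolation=cv2.INTER_CUBIC)
cv2.imwrite('pics/p1.png',np.hstack([f(i2,155,310,45),f(i3,210,150,45)])[:,:,::-1])
E
```

```text
pos [ 0.4992 -0.1849  0.1164] ori [-3.1414e+00  1.0000e-04  6.4180e-01] q [-0.55  0.07  2.   -0.    1.07  0.38] t 4.55 F [ 0.2 -0.1  0.4] op -0.0003
tool shift [-0.0002  0.0014 -0.0056] rot [-0.0002  0.0001 -0.0022]
pos [ 0.4993 -0.185   0.1165] ori [-3.1415  0.      0.6418] q [-0.55  0.07  2.    0.    1.07  0.38] t 4.6 F [ 0.2 -0.1  0.3] op -0.0001
tool shift [-0.0002  0.0014 -0.0055] rot [-0.0001  0.     -0.0022]
pos [ 0.4993 -0.185   0.1165] ori [-3.1416  0.      0.6418] q [-0.55  0.07  2.   -0.    1.07  0.38] t 4.65 F [-0.2  0.3 -0.5] op 0.0
tool shift [-0.0002  0.0014 -0.0055] rot [-0.      0.     -0.0022]
```

View pics/p1.png

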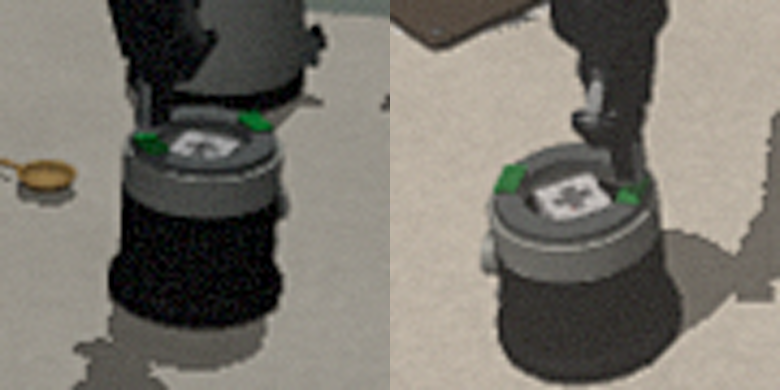

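```bash
python3 - <<'E'
from h import *
s=sense()
for cam in ['side','scene','wrist']:
    cal,im=snap(cam,cam+'2.png'); print(cam); look(cal,im)
    for X in [(.4311,-.2378,.13),(.4999,-.1862,.13),(.4655,-.212,.116),(.4993,-.185,.1165)]:
        y=np.array(cal['R'])@X+cal['t'];print(X,np.round([y[1]/y[2]*cal['fy']+cal['cy'],y[0]/y[2]*cal['fx']+cal['cx']],1))
im=cv2.imread('pics/wrist2.png')
cv2.imwrite('pics/w2c.png',cv2.resize(im[150:300,160:360],(800,600),interpolation=cv2.INTER_CUBIC))
E
```

```text
side
(0.4311, -0.2378, 0.13) [137.6 323.6]
(0.4999, -0.1862, 0.13) [142.3 299.5]
(0.4655, -0.212, 0.116) [144.  311.4]
(0.4993, -0.185, 0.1165) [146.4 299.5]
scene
(0.4311, -0.2378, 0.13) [205.4 131.2]
(0.4999, -0.1862, 0.13) [207.8 159.5]
(0.4655, -0.212, 0.116) [210.3 145.8]
(0.4993, -0.185, 0.1165) [211.1 160.1]
wrist
pad 686 [231. 249.] [ 0.5038 -0.1815  0.13  ]
pad 118 [344. 251.] [ 0.4385 -0.2318  0.13  ]
(0.4311, -0.2378, 0.13) [354.9 251.6]
(0.4999, -0.1862, 0.13) [240.5 251.3]
(0.4655, -0.212, 0.116) [287.6 251.5]
(0.4993, -0.185, 0.1165) [229.4 249.2]
```

View pics/w2c.png

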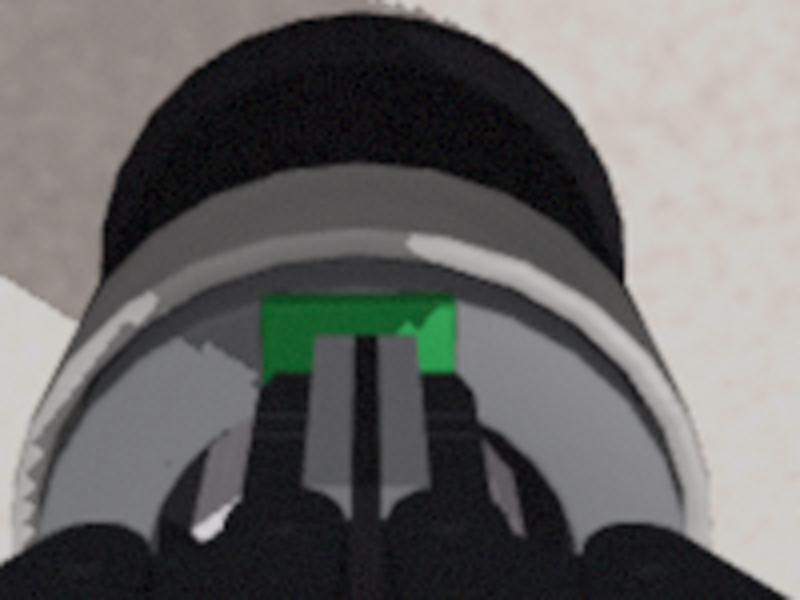

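jog_arm(plan="0 0 0.001 0 0 0;0 0 0.001 0 0 0")

```text
time_s: 5.1
eef_pos: [0.4993, -0.185, 0.1145]
orientation: [3.141, -0.0, 0.642]
contact_force: [0.7, 0.7, 0.4]
opening: -0.0
finger_force: 0.0
```

jog_arm(plan="0 0 0.001 0 0 0;0 0 0.001 0 0 0")

```text
time_s: 5.3
eef_pos: [0.4992, -0.1849, 0.1124]
orientation: [-3.141, 0.0, 0.642]
contact_force: [0.4, -0.4, 0.6]
opening: -0.0001
finger_force: 0.0
```

```bash
python3 - <<'E'
from h import *
im3,im2,im1=[snap(c,c+'3.png')[1] for c in('wrist','side','scene')]
f=lambda im,r,c,s:cv2.resize(im[r-s:r+s,c-s:c+s],(400,400),interpolation=cv2.INTER_CUBIC)
a=np.hstack([f(im2,150,308,26),f(im1,208,150,26)])
cv2.imwrite('pics/p3.png',a[:,:,::-1])
for cam in('side','scene'):
    r=pinpoint(cam,'pad_a');print([(np.round(x['point'],1),round(x['confidence'],2)) for x in r])
    b=cv2.imread(f'pics/{cam}2.png')[:,:,::-1].astype(int)
    g=(b[...,1]-np.maximum(b[...,0],b[...,2])>20).astype(np.uint8);n,l,st,ce=cv2.connectedComponentsWithStats(g)
    print(cam,[(st[i,4],np.round(ce[i][::-1],1)) for i in range(1,n) if st[i,4]>5])
E
```

```text
[(array([144.2, 299.6]), 0.8), (array([134.1, 326.1]), 0.7), (array([259.4, 258.9]), 0.27)]
side [(np.int32(27), array([137.3, 323.3])), (np.int32(24), array([142.7, 299.2]))]
[(array([203.5, 133.7]), 0.63), (array([206.1, 157.8]), 0.59)]
scene [(np.int32(36), array([205.8, 132.2])), (np.int32(25), array([209.4, 159.9]))]
```

View pics/p3.png

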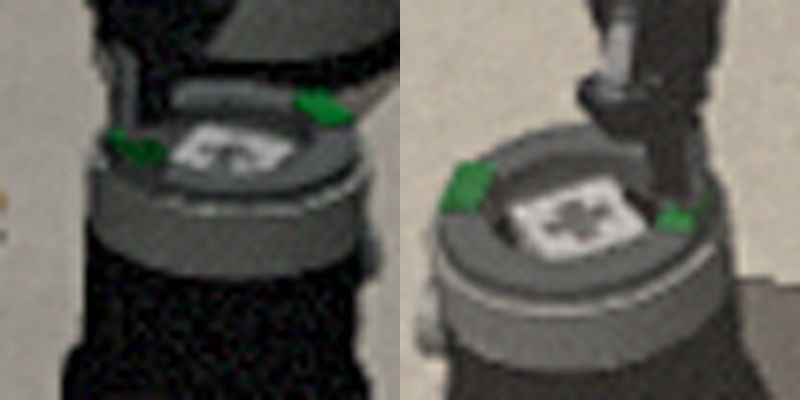

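jog_arm(plan="0 0 0.001 0 0 0;0 0 0.001 0 0 0;0 0 0 0 0 0")

```text
time_s: 5.85
eef_pos: [0.4992, -0.1849, 0.1103]
orientation: [-3.141, 0.0, 0.642]
contact_force: [0.4, 0.1, -0.8]
opening: 0.0002
finger_force: 0.0
```

```bash
python3 - <<'E'
from h import *
togo((.4999,-.1862,.112)); s=sense();print(s['ft_torque'],s['tau'])
cal,im=snap('wrist');
cv2.imwrite('pics/w4.png',cv2.resize(im[150:300,160:360],(800,600),interpolation=cv2.INTER_CUBIC)[:,:,::-1])
for X in [(.4992,-.185,s['eef_pos'][2])]:
    for cam in('side','scene','wrist'):
        cal=calibration(cam);y=np.array(cal['R'])@X+cal['t'];print(cam,np.round([y[1]/y[2]*cal['fy']+cal['cy'],y[0]/y[2]*cal['fx']+cal['cx']],1))
E
```

```text
pos [ 0.4992 -0.1849  0.1103] ori [-3.1413e+00  1.0000e-04  6.4180e-01] q [-0.55  0.08  2.01  0.    1.05  0.38] t 5.85 F [ 0.4  0.1 -0.8] op 0.0002
tool shift [-0.0002  0.0015 -0.0017] rot None
[ 0.01442295  0.01469434 -0.03220896] [-8.94071942e-03 -2.95608151e+01 -2.64238071e+01 -1.90536116e-04
 -9.47909517e-03 -9.60963234e-06]
side [148.2 299.4]
scene [212.7 160.3]
wrist [229.4 249.3]
```

View pics/w4.png

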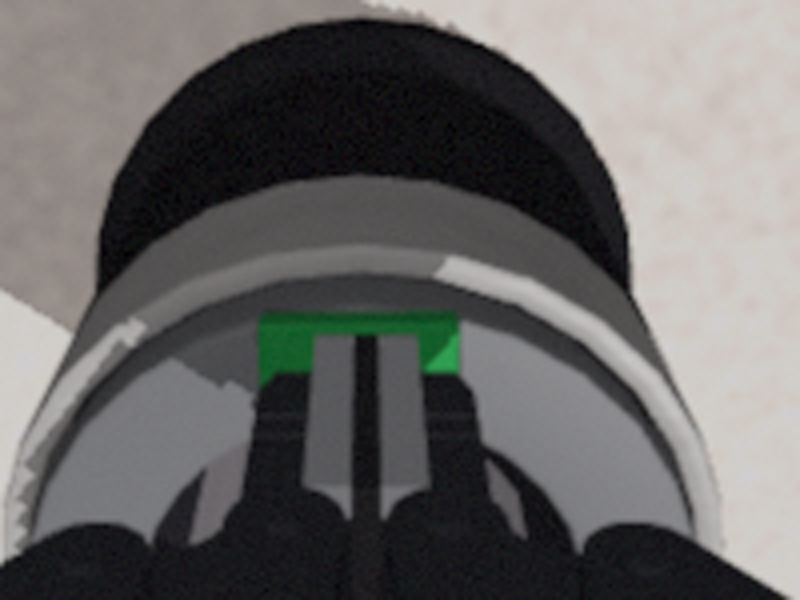

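```bash
python3 - <<'E'
from h import *
s=sense();R=Ro.from_euler('xyz',s['orientation']).as_matrix();cal=calibration('wrist')
pj=lambda X:(lambda y:np.round([y[1]/y[2]*cal['fy']+cal['cy'],y[0]/y[2]*cal['fx']+cal['cx']],1))(np.array(cal['R'])@X+cal['t'])
for d in(0,-.005,-.01,-.015,-.02): print(d,[pj(s['eef_pos']+R@[x,0,d]) for x in(-.011,0,.011)])
r=.643;u=np.array([np.cos(r),np.sin(r),0]);c=np.array([.4655,-.212,0])
v=np.array([-u[1],u[0],0])
for z in(.122,.130):print(z,[pj(c+u*a+v*b+[0,0,z]) for a,b in((.051,.014),(.051,-.014),(.058,0))])
for z in(.114,.118,.126):print(z,pj(c+u*.052+[0,0,z]),pj(c+u*.058+[0,0,z]))
E
```

```text
0 [array([245.2, 249.2]), array([229.4, 249.1]), array([213. , 249.1])]
-0.005 [array([249.3, 249.1]), array([233.2, 249.1]), array([216.4, 249. ])]
-0.01 [array([253.6, 249.1]), array([237.2, 249. ]), array([220., 249.])]
-0.015 [array([258.2, 249. ]), array([241.4, 249. ]), array([223.9, 248.9])]
-0.02 [array([263.1, 249. ]), array([245.9, 248.9]), array([227.9, 248.8])]
0.122 [array([226.4, 227. ]), array([226.3, 276.1]), array([215.1, 251.5])]
0.13 [array([233. , 225.9]), array([232.9, 277.2]), array([221.2, 251.5])]
0.114 [218.9 251.5] [209.6 251.5]
0.118 [221.8 251.5] [212.3 251.5]
0.126 [227.9 251.5] [218.1 251.5]
```

jog_arm(plan="0 0 0.0015 0 0 0;0 0 0.0015 0 0 0")

```text
time_s: 6.1
eef_pos: [0.4994, -0.185, 0.1076]
orientation: [3.141, -0.0, 0.642]
contact_force: [-1.0, 0.7, 6.1]
opening: -0.0003
finger_force: 3.0
```

jog_arm(plan="0 0 0.0015 0 0 0;0 0 0.0015 0 0 0")

```text
time_s: 6.3
eef_pos: [0.4994, -0.185, 0.1056]
orientation: [-3.141, 0.0, 0.642]
contact_force: [-2.8, 1.7, 6.4]
opening: -0.0001
finger_force: 3.1
```

jog_arm(plan="0 0 0.0015 0 0 0;0 0 0.0015 0 0 0")

```text
time_s: 6.5
eef_pos: [0.4994, -0.185, 0.1027]
orientation: [-3.141, 0.0, 0.642]
contact_force: [-2.2, 2.0, 5.8]
opening: 0.0003
finger_force: 3.1
```

jog_arm(plan="0 0 0.001 0 0 0;0 0 0.001 0 0 0;0 0 0 0 0 0")

```text
time_s: 6.8
eef_pos: [0.4994, -0.185, 0.1005]
orientation: [-3.141, 0.0, 0.642]
contact_force: [-2.8, 1.9, 5.1]
opening: 0.0
finger_force: 2.5
```

jog_arm(plan="0 0 0.001 0 0 0;0 0 0.001 0 0 0;0 0 0 0 0 0")

```text
time_s: 7.1
eef_pos: [0.4994, -0.1851, 0.1001]
orientation: [-3.141, 0.001, 0.642]
contact_force: [-4.6, 3.2, 11.9]
opening: 0.0001
finger_force: 6.1
```

jog_arm(plan="0 0 0.0015 0 0 0;0 0 0.001 0 0 0;0 0 0 0 0 0;0 0 0 0 0 0")

```text
time_s: 7.5
eef_pos: [0.4995, -0.1851, 0.0999]
orientation: [-3.14, 0.001, 0.643]
contact_force: [-9.7, 5.1, 21.8]
opening: 0.0001
finger_force: 11.3
```

jog_arm(plan="0 0 -0.01 0 0 0;0 0 -0.03 0 0 0;0 0 -0.04 0 0 0;-0.01 0 -0.04 0 0 0;-0.01 0 -0.04 0 0 0;-0.01 0 -0.02 0 0 0;0 0 0 0 0 0;0 0 0 0 0 0")

```text
time_s: 8.3
eef_pos: [0.4751, -0.2027, 0.2742]
orientation: [-3.141, -0.0, 0.641]
contact_force: [0.1, 0.1, -0.3]
opening: 0.0001
finger_force: 0.0
```

```bash
python3 - <<'E'
from h import *
togo((.50,.216,.28),0.643)
cal,im=snap('wrist','w5.png')
P=look(cal,im)
d=pinpoint('wrist','drive');print(d[0])
for t in(110,130,150): square(cal,im,d[0]['point'],36,thr=t)
hsv=cv2.cvtColor(im,cv2.COLOR_RGB2HSV)
for z in(.122,.130):
    m=cv2.inRange(hsv,(45,120,50),(80,255,255));n,l,st,ce=cv2.connectedComponentsWithStats(m)
    Q=[atz(cal,ce[i][::-1],z) for i in range(1,n) if st[i,4]>60]
    if len(Q)==2: print(z,np.linalg.norm(Q[0]-Q[1]),(Q[0]+Q[1])/2)
E
```

```text
pos [ 0.4751 -0.2027  0.2742] ori [-3.1411e+00 -1.0000e-04  6.4130e-01] q [-0.6  -0.11  1.89  0.    1.37  0.33] t 8.3 F [ 0.1  0.1 -0.3] op 0.0001
tool shift [ 0.2705 -0.3206 -0.0056] rot [-0.0005 -0.0001 -0.0017]
pad 386 [138. 250.] [ 0.5013 -0.1833  0.13  ]
pad 289 [212. 251.] [ 0.4351 -0.2337  0.13  ]
{'point': [172.0, 249.2], 'confidence': 0.85}
square 1000 ((466.15679931640625, -210.18154907226562), (41.362648010253906, 41.458412170410156), 75.36589813232422)
square 923 ((465.95660400390625, -210.34542846679688), (40.464324951171875, 40.617740631103516), 75.3577880859375)
square 863 ((466.1466064453125, -210.31517028808594), (39.78166198730469, 39.92336654663086), 75.59597778320312)
0.122 0.08537198220044706 [ 0.46625578 -0.20990254  0.122     ]
0.13 0.08321604366348577 [ 0.46818346 -0.2084927   0.13      ]
```

jog_arm(plan="0.0253 -0.0314 0 0 0 0;0.0253 -0.0314 0 0 0 0;0.0253 -0.0314 0 0 0 0;0.0253 -0.0314 0 0 0 0;0.0253 -0.0314 0 0 0 0;0.0253 -0.0314 0 0 0 0;0.0253 -0.0314 0 0 0 0;0.0253 -0.0314 0 0 0 0;0.0253 -0.0314 0 0 0 0;0.0253 -0.0314 0 0 0 0", gripper=-1)

```text
time_s: 9.4
eef_pos: [0.4888, 0.202, 0.2724]
orientation: [-3.14, 0.004, 0.642]
contact_force: [0.1, -1.1, -0.3]
opening: 0.0854
finger_force: 0.0
```

jog_arm(plan="0 0 0 0 0 0;0 0 0 0 0 0;0 0 0 0 0 0")

```text
time_s: 9.7
eef_pos: [0.4894, 0.1995, 0.2735]
orientation: [-3.141, 0.003, 0.642]
contact_force: [0.0, 0.2, 0.1]
opening: 0.0856
finger_force: 0.0
```

```bash
cat >> h.py <<'E'
def bar(cal,im,z=.078):
    hsv=cv2.cvtColor(im,cv2.COLOR_RGB2HSV)
    m=cv2.inRange(hsv,(3,170,120),(16,255,255))
    n,l,st,ce=cv2.connectedComponentsWithStats(m);i=1+np.argmax(st[1:,4])
    w=np.array([atz(cal,p,z)[:2] for p in np.argwhere(l==i)])*1000
    print('bar',st[i],cv2.minAreaRect(w.astype(np.float32)))
E
python3 - <<'E'
from h import *
togo((.533,.216,.12),0.643)
cal,im=snap('wrist','w6.png')
for n,z in {'burr_grip':.061,'rest':0,'burr':.006}.items():
    for r in pinpoint('wrist',n)[:2]: print(n,np.round(r['point']),round(r['confidence'],2),np.round(atz(cal,r['point'],z),4))
bar(cal,im)
E
```

```text
pos [0.4894 0.1995 0.2735] ori [-3.1408e+00  2.6000e-03  6.4150e-01] q [ 0.2  -0.08  1.86 -0.    1.37  1.12] t 9.7 F [0.  0.2 0.1] op 0.0856
tool shift [0.0452 0.013  0.1534] rot [-0.0008  0.0026 -0.0015]
burr_grip [109. 252.] 0.97 [0.5364 0.231  0.061 ]
burr [110. 255.] 0.73 [0.5343 0.2244 0.006 ]
bar [233  98  36  36 194] ((528.1417236328125, 229.82041931152344), (11.721497535705566, 54.913108825683594), 81.181640625)
```

View pics/w6.png

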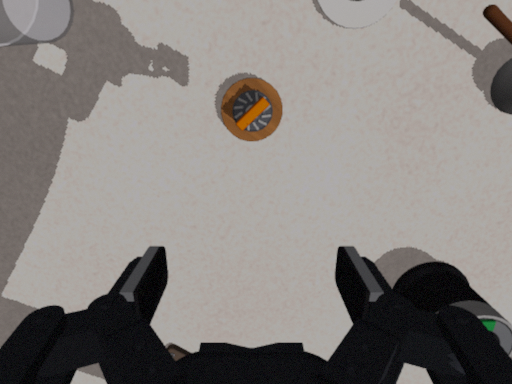

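jog_arm(plan="0.02 0.002 0.02 0 0 0;0.02 0.002 0.02 0 0 0;0.0124 0.002 0.02 0 0 0;0 0 0.01 0 0 0.13;0 0 0 0 0 0.13;0 0 0 0 0 0.13;0 0 0 0 0 0.13;0 0 0 0 0 0.13;0 0 0 0 0 0.13;0 0 0 0 0 0")

```text
time_s: 10.9
eef_pos: [0.5358, 0.2258, 0.2052]
orientation: [-3.141, -0.0, -0.139]
contact_force: [-0.0, -0.5, 0.6]
opening: 0.0853
finger_force: 0.0
```

jog_arm(plan="0 0 0 0 0 0;0 0 0 0 0 0")

```text
time_s: 11.1
eef_pos: [0.5356, 0.2263, 0.2051]
orientation: [-3.142, -0.0, -0.137]
contact_force: [0.1, 0.1, 0.2]
opening: 0.0856
finger_force: 0.0
```

```bash
cat >> h.py <<'E'
def bar2(cal,im,c,z=.078,h=40,v=150):
    r,q=int(c[0]),int(c[1]);r0=max(r-h,0);sub=im[r0:r+h,q-h:q+h]
    hsv=cv2.cvtColor(sub,cv2.COLOR_RGB2HSV)
    m=cv2.inRange(hsv,(8,180,v),(22,255,255))
    n,l,st,ce=cv2.connectedComponentsWithStats(m);i=1+np.argmax(st[1:,4])
    pts=np.argwhere(l==i)+[r0,q-h]
    w=np.array([atz(cal,p,z)[:2] for p in pts])*1000
    print('bar',v,st[i,4],pts.mean(0),cv2.minAreaRect(w.astype(np.float32)))
E
python3 - <<'E'
from h import *
im0=cv2.imread('pics/w6.png')[:,:,::-1].copy();print(im0[112,254],im0[124,243],im0[130,262],im0[95,235])
togo((.5355,.228,.12),-.14)
cal,im=snap('wrist','w7.png')
g=pinpoint('wrist','burr_grip')[0];print(g,atz(cal,g['point'],.061));r,q=map(int,g['point']);print(im[r,q])
for v in(150,180,200):bar2(cal,im,g['point'],v=v,h=50)
E
```

```text
[175  99   0] [175  99   1] [129  84  44] [82 52 30]
pos [0.5356 0.2263 0.2051] ori [-3.1415e+00 -1.0000e-04 -1.3690e-01] q [0.23 0.09 1.82 0.   1.24 1.93] t 11.1 F [0.1 0.1 0.2] op 0.0856
tool shift [-0.0003 -0.0017  0.0851] rot [-0.0001 -0.0001  0.0031]
{'point': [170.8, 249.8], 'confidence': 0.95} [0.5339939  0.22703595 0.061     ]
[176  96   0]
bar 150 419 [176.06205251 248.19809069] ((533.4759521484375, 228.97579956054688), (10.502457618713379, 43.84579086303711), 82.09581756591797)Traceback (most recent call last):
  File "<stdin>", line 6, in <module>
  File "h.py", line 52, in bar2
    n,l,st,ce=cv2.connectedComponentsWithStats(m);i=1+np.argmax(st[1:,4])
                                                      ~~~~~~~~~^^^^^^^^^^
    return _wrapfunc(a, 'argmax', axis=axis, out=out, **kwds)
    return bound(*args, **kwds)
ValueError: attempt to get argmax of an empty sequence
```

View pics/w7.png

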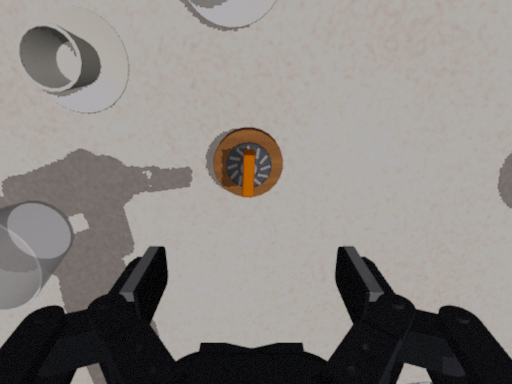

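jog_arm(plan="-0.0025 -0.0024 0.03 0 0 0;0 0 0.04 0 0 0;0 0 0.04 0 0 0;0 0 0.03 0 0 0;0 0 0.02 0 0 0;0 0 0 0 0 0;0 0 0 0 0 0;0 0 0 0 0 0")

```text
time_s: 12.0
eef_pos: [0.5348, 0.2297, 0.047]
orientation: [-3.14, -0.003, -0.138]
contact_force: [0.2, -0.4, 0.4]
opening: 0.0854
finger_force: 0.0
```

```bash
python3 - <<'E'
from h import *
togo((.5335,.229,.022),-.138)
cal,im=snap('wrist','w8.png')
c2,i2=snap('side');g=search_frame('side','burr_grip');print(g[0]);r,q=map(int,g[0]['point'])
cv2.imwrite('pics/p8.png',np.hstack([cv2.resize(im,(400,300)),cv2.resize(i2[r-40:r+35,q-50:q+50],(400,300),interpolation=cv2.INTER_CUBIC)])[:,:,::-1])
E
```

```text
pos [0.5348 0.2297 0.047 ] ori [-3.1403 -0.0032 -0.1379] q [0.23 0.27 1.92 0.   0.95 1.94] t 12.0 F [ 0.2 -0.4  0.4] op 0.0854
tool shift [-0.0013  0.0009  0.025 ] rot [-0.0012 -0.0032  0.0001]
{'point': [245.4, 260.2], 'confidence': 0.62}
```

View pics/p8.png

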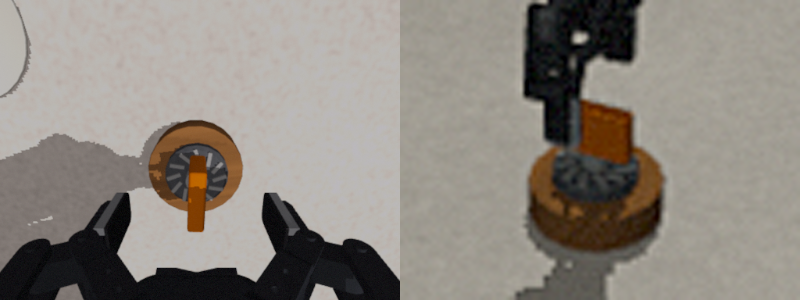

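jog_arm(plan="-0.001 0.001 0.01 0 0 0;0 0 0.008 0 0 0;0 0 0.005 0 0 0;0 0 0 0 0 0;0 0 0 0 0 0")

```text
time_s: 12.65
eef_pos: [0.532, 0.2284, 0.0216]
orientation: [3.141, 0.001, -0.138]
contact_force: [-0.2, 0.2, 0.1]
opening: 0.0854
finger_force: 0.0
```

jog_arm(plan="0 0 0 0 0 0;0 0 0 0 0 0;0 0 0 0 0 0;0 0 0 0 0 0;0 0 0 0 0 0;0 0 0 0 0 0", gripper=1, grip_force=50)

```text
time_s: 13.25
eef_pos: [0.5329, 0.2286, 0.0227]
orientation: [-3.141, -0.001, -0.138]
contact_force: [0.8, 0.7, 5.5]
opening: 0.011
finger_force: 96.3
```

```bash
python3 - <<'E'
from h import *
togo((.5335,.229,.022),-.138)
cal,im=snap('wrist','w9.png')
c2,i2=snap('side');c3,i3=snap('scene')
cv2.imwrite('pics/p9.png',np.hstack([cv2.resize(im[100:384,100:400],(300,284)),cv2.resize(i2[202:273,222:297],(300,284),interpolation=cv2.INTER_CUBIC),cv2.resize(i3[145:202,236:276],(200,284),interpolation=cv2.INTER_CUBIC)])[:,:,::-1])
E
```

```text
pos [0.5329 0.2286 0.0227] ori [-3.141e+00 -1.400e-03 -1.383e-01] q [0.23 0.3  1.93 0.   0.9  1.94] t 13.25 F [0.8 0.7 5.5] op 0.011
tool shift [ 0.0006 -0.0005  0.0007] rot [-0.0006 -0.0014 -0.0003]
```

View pics/p9.png

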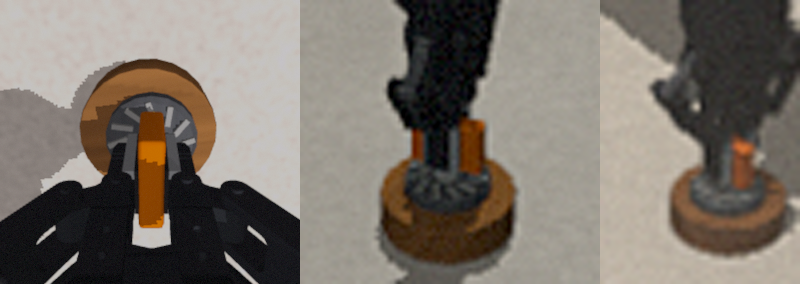

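jog_arm(plan="0 0 -0.01 0 0 0;0 0 -0.02 0 0 0;0 0 -0.03 0 0 0;0 0 -0.035 0 0 0;0 0 -0.035 0 0 0;0 0 -0.035 0 0 0;0 0 -0.012 0 0 0;0 0 0 0 0 0")

```text
time_s: 14.2
eef_pos: [0.5331, 0.2287, 0.201]
orientation: [-3.14, -0.004, -0.138]
contact_force: [0.1, 0.1, -1.6]
opening: 0.011
finger_force: 95.1
```

jog_arm(plan="0 0.03 0 0 0 0;0 0.046 0 0 0 0;-0.006 0.049 0 0 0 0;0 0.049 0 0 0 0;0 0.049 0 0 0 0;0 0.049 0 0 0 0;0 0.049 0 0 0 0;0 0.049 0 0 0 0;0 0.046 0 0 0 0;0 0.0286 0 0 0 0")

```text
time_s: 15.2
eef_pos: [0.4628, -0.213, 0.1957]
orientation: [-3.14, 0.005, -0.141]
contact_force: [-0.3, 0.2, -1.4]
opening: 0.0109
finger_force: 84.3
```

jog_arm(plan="0 0 0 0 0 0.117;0 0 0 0 0 0;0 0 0 0 0 0;0 0 0 0 0 0")

```text
time_s: 15.6
eef_pos: [0.4646, -0.21, 0.1977]
orientation: [-3.141, 0.002, -0.253]
contact_force: [-0.5, 0.7, -0.9]
opening: 0.0116
finger_force: 84.2
```

```bash
python3 - <<'E'
from h import *
togo((.4658,-.2112,.14),-.255)
cal,im=snap('wrist','w10.png')
c2,i2=snap('side','s10.png');c3,i3=snap('scene','c10.png')
cv2.imwrite('pics/p10.png',np.hstack([cv2.resize(im[84:384,100:400],(300,300)),cv2.resize(i2[95:195,265:355],(270,300),interpolation=cv2.INTER_CUBIC),cv2.resize(i3[160:240,116:176],(225,300),interpolation=cv2.INTER_CUBIC)])[:,:,::-1])
for cam in('wrist','side','scene'):
    for n in('burr_grip','burr','drive'):
        r=pinpoint(cam,n)[:1];print(cam,n,r)
        if r: print(np.round(atz(calibration(cam),r[0]['point'],{'burr_grip':.238,'burr':.183,'drive':.116}[n]),4))
E
```

```text
pos [ 0.4646 -0.21    0.1977] ori [-3.1407e+00  2.2000e-03 -2.5260e-01] q [-0.62 -0.07  1.99  0.    1.23  1.2 ] t 15.6 F [-0.5  0.7 -0.9] op 0.0116
tool shift [0.0016 0.0009 0.0577] rot [-0.0009  0.0022  0.0024]
wrist burr_grip [{'point': [264.8, 251.0], 'confidence': 0.6}]
[ 0.4664 -0.2116  0.238 ]
wrist burr [{'point': [217.5, 254.9], 'confidence': 0.73}]
[ 0.466  -0.2143  0.183 ]
wrist drive [{'point': [183.8, 248.4], 'confidence': 0.77}]
[ 0.469  -0.2101  0.116 ]
side burr_grip [{'point': [107.7, 315.2], 'confidence': 0.62}]
[ 0.4606 -0.2079  0.238 ]
side burr [{'point': [123.7, 314.5], 'confidence': 0.63}]
[ 0.4605 -0.2166  0.183 ]
side drive [{'point': [143.4, 311.8], 'confidence': 0.42}]
[ 0.465  -0.2165  0.116 ]
scene burr_grip [{'point': [177.8, 139.0], 'confidence': 0.81}]
[ 0.4666 -0.2196  0.238 ]
scene burr [{'point': [194.1, 142.5], 'confidence': 0.74}]
[ 0.4714 -0.219   0.183 ]
scene drive [{'point': [209.9, 148.9], 'confidence': 0.66}]
[ 0.4704 -0.2045  0.116 ]
```

View pics/p10.png

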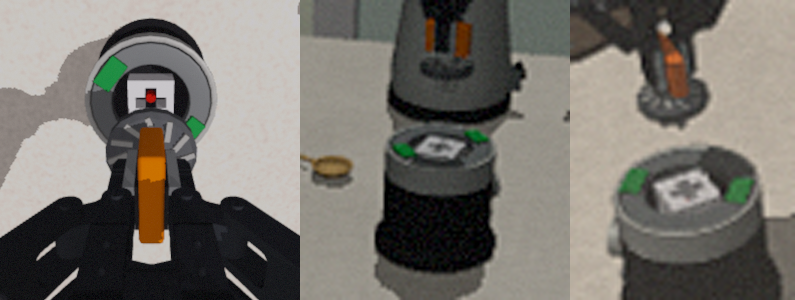

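```bash
python3 - <<'E'
from h import *
s=sense();R=Ro.from_euler('xyz',s['orientation']).as_matrix();cal=calibration('wrist')
pj=lambda X:(lambda y:np.round([y[1]/y[2]*cal['fy']+cal['cy'],y[0]/y[2]*cal['fx']+cal['cx']],1))(np.array(cal['R'])@X+cal['t'])
T=lambda x,y,z:pj(s['eef_pos']+R@[x,y,z])
for h0 in(.0167,.022,.012):
    o=h0 # TCP above burr origin
    print(o,'disc far top',T(.027,0,o-.030),'bot',T(.027,0,o-.020),'bar top far/near',T(.023,0,o-.072),T(-.023,0,o-.072),'bar bottom far',T(.023,0,o-.038),'barhalf',T(.023,.006,o-.072))
im=cv2.imread('pics/w10.png')
print('col 250 profile');
for r in range(186,332,2): print(r,im[r,250,::-1],end=' ')
im=im[:,:,::-1].copy();print()
print('pin',[c for c in [np.argwhere((im[...,0].astype(int)-im[...,1]>120)&(im[...,1]<45)).mean(0)]], atz(cal,(181,250),.102))
E
```

```text
0.0167 disc far top [197.7 249.5] bot [191.5 249.6] bar top far/near [242.4 249. ] [329.9 249.3] bar bottom far [210.2 249.5] barhalf [242.4 263.4]
0.022 disc far top [194.3 249.6] bot [188.6 249.6] bar top far/near [236.4 249.1] [321.4 249.4] bar bottom far [206.4 249.5] barhalf [236.3 262.9]
0.012 disc far top [200.8 249.5] bot [194.3 249.6] bar top far/near [248.3 248.9] [338.  249.3] bar bottom far [213.8 249.4] barhalf [248.3 263.9]
col 250 profile
186 [143  24  17] 188 [19 21 22] 190 [18 16 16] 192 [38 39 40] 194 [38 38 43] 196 [79 79 84] 198 [81 81 86] 200 [81 81 85] 202 [105 102 104] 204 [145 142 142] 206 [162 159 159] 208 [163 159 159] 210 [106 105 103] 212 [110  51   3] 214 [109  53   1] 216 [109  52   0] 218 [112  56   5] 220 [110  51   0] 222 [112  56   2] 224 [112  54   0] 226 [111  55   0] 228 [110  49   0] 230 [112  52   0] 232 [114  55   6] 234 [115  55   3] 236 [113  53   0] 238 [113  54   4] 240 [141  68   0] 242 [192 101   0] 244 [201 110   0] 246 [202 112   0] 248 [203 114   0] 250 [202 114   0] 252 [202 112   0] 254 [202 111   0] 256 [202 112   0] 258 [202 113   0] 260 [202 112   0] 262 [202 114   0] 264 [176  93   0] 266 [159  83   0] 268 [141  68   0] 270 [140  69   2] 272 [141  67   0] 274 [141  69   0] 276 [141  70   0] 278 [141  70   0] 280 [140  69   0] 282 [140  69   1] 284 [141  68   0] 286 [141  69   0] 288 [142  72   9] 290 [140  66   0] 292 [142  70   0] 294 [140  67   0] 296 [140  68   0] 298 [140  69   0] 300 [139  67   0] 302 [140  68   0] 304 [140  69   0] 306 [140  67   0] 308 [141  71   0] 310 [138  67   0] 312 [141  70   0] 314 [140  70   3] 316 [139  68   0] 318 [141  71   7] 320 [140  68   0] 322 [139  67   0] 324 [139  67   0] 326 [132  62   0] 328 [192 185 178] 330 [201 196 193] 
pin [array([181.57142857, 250.28571429])] [ 0.46674599 -0.21126865  0.102     ]
```

jog_arm(plan="0.0019 -0.0003 0.02 0 0 0.002;0 0 0.02 0 0 0;0 0 0.014 0 0 0;0 0 0.004 0 0 0;0 0 0 0 0 0;0 0 0 0 0 0")

```text
time_s: 16.8
eef_pos: [0.4675, -0.2117, 0.142]
orientation: [3.141, -0.001, -0.257]
contact_force: [1.3, -1.2, -1.8]
opening: 0.0112
finger_force: 84.2
```

```bash
python3 - <<'E'
from h import *
togo((.4664,-.2102,.113),-.255)
E
```

```text
pos [ 0.4675 -0.2117  0.142 ] ori [ 3.1411e+00 -1.4000e-03 -2.5720e-01] q [-0.62 -0.01  2.03  0.    1.11  1.2 ] t 16.8 F [ 1.3 -1.2 -1.8] op 0.0112
tool shift [-0.0015 -0.0011  0.029 ] rot [ 0.0005 -0.0014 -0.0022]
```

jog_arm(plan="-0.0012 -0.001 0 0 0 0;0 0 0 0 0 0;0 0 0 0 0 0")

```text
time_s: 17.1
eef_pos: [0.4663, -0.2101, 0.1416]
orientation: [3.141, -0.001, -0.257]
contact_force: [1.0, 0.2, -1.7]
opening: 0.0112
finger_force: 84.2
```

jog_arm(plan="0 0 0.003 0 0 0;0 0 0.002 0 0 0;0 0 0.002 0 0 0;0 0 0.001 0 0 0;0 0 0 0 0 0")

```text
time_s: 17.6
eef_pos: [0.4659, -0.2098, 0.1327]
orientation: [-3.141, 0.001, -0.257]
contact_force: [0.1, 0.3, -1.1]
opening: 0.0112
finger_force: 84.2
```

```bash
python3 - <<'E'
from h import *
togo((.4665,-.2102,.113),-.255)
E
```

```text
pos [ 0.4659 -0.2098  0.1327] ori [-3.1414e+00  6.0000e-04 -2.5720e-01] q [-0.62  0.    2.04  0.    1.1   1.21] t 17.6 F [ 0.1  0.3 -1.1] op 0.0112
tool shift [0.0007 0.0002 0.0197] rot [-0.0002  0.0006 -0.0022]
```

Stem foot is at the mouth; ease in.

jog_arm(plan="0.0006 0 0.001 0 0 0;0 0 0.001 0 0 0;0 0 0.001 0 0 0;0 0 0.001 0 0 0;0 0 0 0 0 0")

```text
time_s: 18.1
eef_pos: [0.4665, -0.21, 0.1288]
orientation: [-3.141, 0.0, -0.257]
contact_force: [-0.0, 0.4, -1.5]
opening: 0.0116
finger_force: 84.2
```

jog_arm(plan="0 0 0.001 0 0 0;0 0 0.001 0 0 0;0 0 0 0 0 0")

```text
time_s: 18.4
eef_pos: [0.4665, -0.21, 0.1268]
orientation: [-3.141, 0.0, -0.257]
contact_force: [-0.1, 0.2, -1.8]
opening: 0.0116
finger_force: 84.2
```

jog_arm(plan="0 0 0.001 0 0 0;0 0 0.001 0 0 0;0 0 0.001 0 0 0;0 0 0.001 0 0 0;0 0 0 0 0 0")

```text
time_s: 18.9
eef_pos: [0.4665, -0.2101, 0.1228]
orientation: [-3.141, 0.0, -0.257]
contact_force: [-0.6, -0.6, -1.7]
opening: 0.0111
finger_force: 84.2
```

jog_arm(plan="0 0 0.001 0 0 0;0 0 0.001 0 0 0;0 0 0.001 0 0 0;0 0 0.001 0 0 0;0 0 0.001 0 0 0;0 0 0 0 0 0")

```text
time_s: 19.5
eef_pos: [0.4667, -0.2102, 0.1186]
orientation: [3.142, 0.0, -0.257]
contact_force: [-1.1, 1.3, 2.3]
opening: 0.0114
finger_force: 84.7
```

jog_arm(plan="0 0 0.001 0 0 0;0 0 0.001 0 0 0;0 0 0.001 0 0 0;0 0 0.001 0 0 0;0 0 0 0 0 0")

```text
time_s: 20.0
eef_pos: [0.4667, -0.2102, 0.1142]
orientation: [3.142, -0.0, -0.257]
contact_force: [-1.7, 2.0, 4.1]
opening: 0.0114
finger_force: 85.1
```

jog_arm(plan="0 0 0.001 0 0 0;0 0 0.001 0 0 0;0 0 0.001 0 0 0;0 0 0 0 0 0;0 0 0 0 0 0")

```text
time_s: 20.5
eef_pos: [0.4668, -0.2102, 0.1128]
orientation: [3.142, 0.0, -0.257]
contact_force: [-4.1, 4.3, 11.1]
opening: 0.0112
finger_force: 86.7
```

jog_arm(plan="0 0 0.001 0 0 0;0 0 0.0005 0 0 0;0 0 0 0 0 0;0 0 0 0 0 0;0 0 0 0 0 0")

```text
time_s: 21.0
eef_pos: [0.4668, -0.2102, 0.1127]
orientation: [3.142, 0.001, -0.257]
contact_force: [-8.0, 5.0, 18.8]
opening: 0.0114
finger_force: 87.9
```

```bash
python3 - <<'E'
from h import *
cal,im=snap('wrist');c2,i2=snap('side');c3,i3=snap('scene');togo((.4665,-.2102,.1127),-.255)
cv2.imwrite('pics/p11.png',np.hstack([cv2.resize(im[84:384,100:400],(300,300)),cv2.resize(i2[105:185,275:347],(270,300),interpolation=cv2.INTER_CUBIC),cv2.resize(i3[175:235,120:165],(225,300),interpolation=cv2.INTER_CUBIC)])[:,:,::-1])
E
```

```text
pos [ 0.4668 -0.2102  0.1127] ori [ 3.1416e+00  8.0000e-04 -2.5700e-01] q [-0.62  0.03  2.05 -0.    1.06  1.21] t 21.15 F [-8.8  5.5 18.1] op 0.011
tool shift [-0.0003  0.0001  0.    ] rot [ 0.      0.0008 -0.002 ]
```

View pics/p11.png

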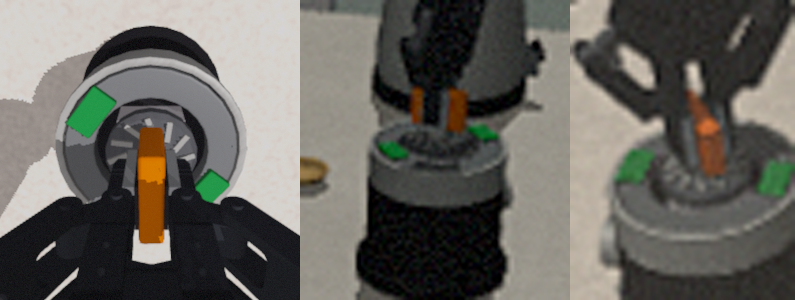

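The pictures show the burr's disc down on the socket inside the collar, and the collar flush with the rim. The push is firm against the stop, so I'm handing in.

```bash
python3 -c "
from bench import hand_in
print(hand_in())"
```

```text
the job is handed in; nothing more can be done
None
```

I handed in the job at about 21 s: the collar is pressed down to its stop, and the burr sits fully home in the socket, still held there with about 18 N. The verdict was not reported back, and I did not deliberately touch the cezve, cups, sugar jar, spoon or hopper.

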